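# Measure the open spice vial with the caliper

### The job

One of the six spice vials in the walnut box has lost its stopper, and I want its diameter so I can order a cap. Lift that vial out and stand it upright on the counter between the long jaws of the caliper that lies there, then slide the caliper's moving jaw gently shut until both jaws touch the glass, keeping the caliper flat on the counter so the jaws do not tilt. Leave the vial standing in the closed jaws for me to read, and leave the other vials, the mortar, the spoon and the loose stopper where they are.

Things in the scene. Friction and masses are not known exactly. Their poses are not given: they have to be found in the camera images.
- vial_mid (a point): the vial to measure, the only one of the six with no stopper: straight amber glass tube 25 mm in diameter, 54 mm tall (full width up to 43 mm, then a 20 mm neck and lip), 35 g. Point on its axis, 27 mm above its underside; z is its axis. It starts upright in a hole of the box, its underside 10 mm above the counter, 12 mm deep in the hole (28.5 mm wide)
- caliper: 150 mm steel slide caliper, 0.26 kg, loose, flat on its back. Origin at counter level, in the plane of the fixed jaw's face, on the beam's jaw-side edge. x along the beam, the way the jaw opens; y away from the long jaws (they span y 0 to -41 mm); z up. Beam y 0 to 16 mm, x to 190 mm. Long jaws 12 mm wide (8 mm at the last 13 mm), top at z 7 mm; fixed jaw at x -12 to 0. Short inside jaws reach y 35 mm
- jaw (a joint): reading of the caliper in m: the gap between the faces of the two long jaws; 0 shut, grows as it opens. The moving jaw's face is at x = this value in the caliper's frame. It slides with about 0.5 N of friction and stays where it is left; the whole caliper slips on the counter at about 1 to 3 N
- slide_grip (a point): centre of the black slide housing that carries the moving jaw: 58 mm long along the caliper's x, 30 mm wide along its y, from 1 to 14 mm above the counter. Axes as the caliper's. It lies 41 mm further along x than the moving jaw's face, and at y = 8 mm (over the beam's middle). A small thumb roller sticks out of its jaw side, 19 mm nearer the jaw
- fixed_face (a point): point on the fixed jaw's measuring face, half-way along the jaw (20 mm from the beam) and 3.5 mm above the counter
- box: walnut spice box, fixed, 226 mm (x) by 152 mm (y), walls 8 mm thick and 44 mm high; origin at the centre of its underside. Inside, a plate with its top 22 mm above the counter has six holes at x = -66, 0, 66 mm and y = -30, 30 mm, a vial in each. The lid, hinged on the +y wall, stands open, leaning away, top edge 165 mm up; it does not move
- full1_mid (a point): one of the five stoppered vials that stay in the box: amber tube 25 mm in diameter, 69 mm tall with its round glass stopper (23 mm wide); the point is on its axis 27 mm above its underside
- full2_mid (a point): one of the five stoppered vials that stay in the box: amber tube 25 mm in diameter, 69 mm tall with its round glass stopper (23 mm wide); the point is on its axis 27 mm above its underside
- full3_mid (a point): one of the five stoppered vials that stay in the box: amber tube 25 mm in diameter, 69 mm tall with its round glass stopper (23 mm wide); the point is on its axis 27 mm above its underside
- full4_mid (a point): one of the five stoppered vials that stay in the box: amber tube 25 mm in diameter, 69 mm tall with its round glass stopper (23 mm wide); the point is on its axis 27 mm above its underside
- full5_mid (a point): one of the five stoppered vials that stay in the box: amber tube 25 mm in diameter, 69 mm tall with its round glass stopper (23 mm wide); the point is on its axis 27 mm above its underside
- mortar: white ceramic mortar, loose, 104 mm wide at the rim, 68 mm tall; origin at the centre of its underside
- spoon: tiny steel spoon, 100 mm long, lying along its x, round bowl 21 mm wide at +x; origin on the counter under its middle
- stopper: loose clear glass stopper, 23 mm wide, 24 mm tall, standing on its head; origin at the centre of its underside
Things that resemble listed ones, but are neither listed nor needed, are in the scene too. What is shaped like the part that bears vial_mid but blue is not meant. Leave any purple or yellow look-alike of the part that bears full4_mid alone.

How it is judged:
By the outcome, as a careful person would: the job done as asked, in the order asked, and still so for the second after the job is handed in, with the robot touching nothing.
It also fails if it takes over 51 s, if anything falls off the work surface, if the arm or the gripper's body presses on something with over 40 N, if the wrist force passes 120 N, or if a joint passes its speed limit or range.

### The arm

A 6-joint arm with a two-finger parallel gripper is mounted at the origin on the work surface. World frame = base frame: x ahead of the robot, y to its left, z up, the work surface at z = 0. Lengths are in m, angles in rad, forces in N, time in s.
With the tool pointing down it reaches from about 0.25 to 0.725 m from the base axis. Payload 4 kg.
Tool frame: the origin (TCP) lies on the front face of the gripper's body, between the roots of the fingers; the fingertips stand 73 mm ahead of it and the grasp point (between the pads) lies 54 mm ahead of it; z points along the fingers, y is the line along which they close (so a half turn about z gives the same grasp; the last joint's range is limited). The gripper opens to 85 mm and grips with 20 to 120 N. Pads are 22 mm wide; open, the fingers measure 114 mm over their backs; the gripper's body (76 mm by 85 mm) begins 54 mm behind the grasp point. The pads swing forward as they close: fully open they stand 13 mm farther back than shut.
Start: joints at [0, 0.241, 0.005, 1.335, 0, 1.571], TCP at [0.5, -0, 0.304] pointing down, gripper open.
Joint ranges: [-2.72, 2.72], [-1.05, 1.87], [-1.09, 1.28], [-1.99, 2.15], [-1.42, 1.44], [-3.14, 3.14]. Speed limits (rad/s): [2.79, 2.79, 3.14, 3.14, 3.14, 3.14].

### API

Orientations are given as a unit quaternion [x, y, z, w].
In Python, from workcell import bot gives the robot as it stands. The module is installed in compiled form; this text tells all that it offers.
- The arm moves only by the tool step_arm, never from a script. Its argument "rows" is a list of rows, each a list of 2 entries, a list of its own where there are three numbers: the shift along the tool's x, y, z in mm, then the turn about the tool's z in degrees. A call has 1 to 12 rows; each row is the pose to reach, as a shift and turn from the pose commanded when the call began, along the tool's axes at that moment; what a row does not reach only later rows make up. A row lasts 1/8 s, in which the tool goes at most 62.5 mm and 10.7 degrees, less where a joint would pass 70% of its speed; a pose out of reach is approached as far as the arm can. A call with a gripper value outside its range is refused whole. "claw" is the gripper's target within -1 to 1 (shut at 1, half-way at 0, fully open at -1), set as the call begins (left out, the last holds). The fingers move at their own pace and stop on an object; the grip force is fixed at half the most. Time passes only in rows, so rows that repeat a pose let the fingers close. It gives the time, the measured TCP pose, the force, the opening and the grip force at its end, in the units of the state.
- bot.get_obs(): the state, without advancing time (a new reading comes with each control period).
- bot.camera(name): name is "scene" or "side" or "wrist"; returns (picture, depth): 400x640x3 uint8, red, green, blue; 400x640 float32, m along the optical axis (not along the pixel's ray), 0 where there is no reading.
- bot.camera_params(name): a dict with "fx", "fy", "cx", "cy" (pixels), "D" ([k1, k2, p1, p2, k3] as OpenCV has them; the pictures are not rectified), "pose" (4x4, takes a point from camera to world coordinates). Camera axes: x right, y up, looking along -z (the intrinsics and any distortion apply to the point x, -y, -z); pixel columns grow to the right and rows downward; lengths in m; the calibration is good to about 2 mm. A picture is of the moment at which its call begins: read the wrist's pose just before it. camera_params takes no time and is no camera call; for the wrist camera it gives the pose at the moment of the call.
- bot.job_done(): hands the job in; it is judged then, once.
Trained networks look in the newest picture that a camera, given by its name, has taken for a name from the list of things; names that differ only in an ending like _2 or _b are one class to them, and where a whole thing is asked for, a point or a joint stands for the part that bears it (a point fixed in the world has none). Each returns a list of dicts, best first, with "score" (0 to 1); they miss things now and then, are a little off and sometimes report something else, mostly with a low value. They report only what shows in the picture. A call takes as long as a camera call. They do not tell look-alikes from the thing itself.
- bot.trace(target, camera): "pixels" (400x640 bool, what is visible of it) and "uv" ([column, row] in pixels, amid what is visible of it).
The state is a dict: "clock": time; "joint_pos": joint angles; "joint_vel": joint speeds; "tau": joint torques, N m; "eef_pos": TCP position; "tool_rot": TCP orientation; "ft_force": force on the tool from outside, world axes, zero at the start; "ft_torque": the same for the moment, N m; "grip_width": finger opening in m; "grasp_force": force on a finger pad.
Only numpy, scipy, OpenCV 4.12 (cv2) and the standard library are available. Lean on these libraries where they do the work, as an engineer would, in place of code of your own. Each camera call takes 0.05 s, during which the arm holds its last target. There are 200 camera calls.

## Working session

There is one attempt and no reset: what is moved stays moved. The work goes in short steps, Python scripts to look and compute and a tool call to move; the robot and the scene stay as the last step left them, time stands still between calls to the robot, and variables do not carry over. Pictures are saved under pics/ and viewed, at most 12 in all, crops included, and the job is handed in when it is done.

Besides the shell and the picture viewer there is one more tool, called after "Request:" by a JSON object that holds its "method" and its "body", one argument or row to a line. step_arm: Moves the arm, as the interface text tells. Its arguments: {"type":"object","properties":{"rows":{"type":"array"},"claw":{"type":"number"}},"required":["rows"]}

```bash
mkdir -p pics; cat > h.py <<'E'
import numpy as np, cv2
from workcell import bot
def und(P,uv):
    K=np.array([[P['fx'],0,P['cx']],[0,P['fy'],P['cy']],[0,0,1]])
    return cv2.undistortPoints(np.array(uv,float).reshape(-1,1,2),K,np.array(P['D'])).reshape(-1,2)
def on_plane(P,uv,z):
    n=und(P,uv); T=np.array(P['pose']); d=np.c_[n[:,0],-n[:,1],-np.ones(len(n))]@T[:3,:3].T
    o=T[:3,3]; return o+d*((z-o[2])/d[:,2])[:,None]
def depth_pts(P,uv,d):
    n=und(P,uv); T=np.array(P['pose']); d=np.asarray(d)[:,None]
    return (np.c_[n[:,0],-n[:,1],-np.ones(len(n))]*d)@T[:3,:3].T+T[:3,3]
def proj(P,X):
    T=np.array(P['pose']); c=(np.atleast_2d(X)-T[:3,3])@T[:3,:3]; c[:,1:]*=-1
    K=np.array([[P['fx'],0,P['cx']],[0,P['fy'],P['cy']],[0,0,1]])
    return cv2.projectPoints(c,np.zeros(3),np.zeros(3),K,np.array(P['D']))[0].reshape(-1,2)
def save(n,im): cv2.imwrite('pics/'+n+'.png',cv2.cvtColor(im,cv2.COLOR_RGB2BGR))
E
python3 - <<'E'
from h import *
ims=[]
for c in ['scene','wrist']:
    im,d=bot.camera(c); P=bot.camera_params(c); save(c+'0',im)
    print(c,np.round(P['pose'],3).tolist(),P['fx'],P['D'])
    for t in ['vial_mid','full1_mid','caliper','slide_grip','box','mortar','spoon','stopper']:
        for r in bot.trace(t,c)[:7]:
            m=r['pixels']&(d>0); vv,uu=np.nonzero(m)
            if len(vv)==0: continue
            X=depth_pts(P,np.c_[uu,vv],d[m]); 
            print(t,round(r['score'],2),np.round(r['uv']),len(vv),np.round(np.median(X,0),3),np.round(np.percentile(X,[2,98],axis=0),3).tolist())
print(bot.get_obs()['clock'],bot.get_obs()['tool_rot'])
E
```

```text
scene [[0.129, -0.846, 0.517, 1.097], [0.992, 0.103, -0.078, -0.022], [0.013, 0.522, 0.853, 0.878], [0.0, 0.0, 0.0, 1.0]] 516.8961557847299 [-0.12129213  0.          0.          0.          0.        ]
vial_mid 0.51 [421. 126.] 250 [0.474 0.293 0.049] [[0.448, 0.284, 0.018], [0.481, 0.314, 0.067]]
vial_mid 0.49 [360. 102.] 259 [0.379 0.181 0.037] [[0.351, 0.17, 0.001], [0.385, 0.204, 0.056]]
vial_mid 0.48 [409.  96.] 221 [0.381 0.294 0.039] [[0.361, 0.286, 0.003], [0.387, 0.305, 0.056]]
full1_mid 0.72 [415. 183.] 290 [0.613 0.245 0.054] [[0.601, 0.237, 0.02], [0.618, 0.258, 0.081]]
caliper 0.6 [240. 200.] 1376 [ 0.58  -0.085  0.008] [[0.52, -0.193, 0.0], [0.621, -0.012, 0.017]]
slide_grip 0.65 [241. 198.] 651 [ 0.58  -0.083  0.013] [[0.529, -0.119, 0.002], [0.602, -0.052, 0.018]]
box 0.73 [460. 144.] 14760 [0.542 0.36  0.061] [[0.42, 0.194, 0.009], [0.652, 0.44, 0.174]]
mortar 0.67 [280. 278.] 2748 [ 0.758 -0.026  0.045] [[0.725, -0.07, 0.013], [0.817, 0.019, 0.071]]
spoon 0.62 [311. 104.] 53 [0.358 0.08  0.005] [[0.349, 0.071, 0.0], [0.367, 0.088, 0.009]]
spoon 0.28 [431. 149.] 281 
[... 314 characters left out ...]
      0.          0.          0.        ]
vial_mid 0.58 [196.   3.] 75 [0.372 0.171 0.011] [[0.365, 0.169, 0.003], [0.378, 0.174, 0.025]]
caliper 0.72 [382. 225.] 3108 [ 0.569 -0.072  0.007] [[0.513, -0.191, 0.003], [0.616, -0.01, 0.015]]
slide_grip 0.77 [380. 228.] 1577 [ 0.573 -0.076  0.013] [[0.525, -0.119, 0.003], [0.595, -0.049, 0.016]]
mortar 0.97 [572. 197.] 8609 [ 0.786 -0.027  0.05 ] [[0.72, -0.069, 0.012], [0.813, 0.021, 0.068]]
spoon 0.64 [199. 102.] 560 [0.364 0.074 0.004] [[0.348, 0.01, 0.0], [0.406, 0.091, 0.007]]
stopper 0.83 [219. 213.] 288 [ 0.375 -0.056  0.016] [[0.365, -0.067, 0.005], [0.383, -0.049, 0.025]]
0.9 [7.07115318e-01 7.07098244e-01 6.18790270e-06 1.57430083e-05]
```

```bash
python3 - <<'E'
import cv2
a=cv2.imread('pics/scene0.png')[40:340,160:560]
cv2.imwrite('pics/s1.png',cv2.resize(a,(800,600),interpolation=cv2.INTER_CUBIC))
E
```

```text
(no output)
```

View pics/s1.png

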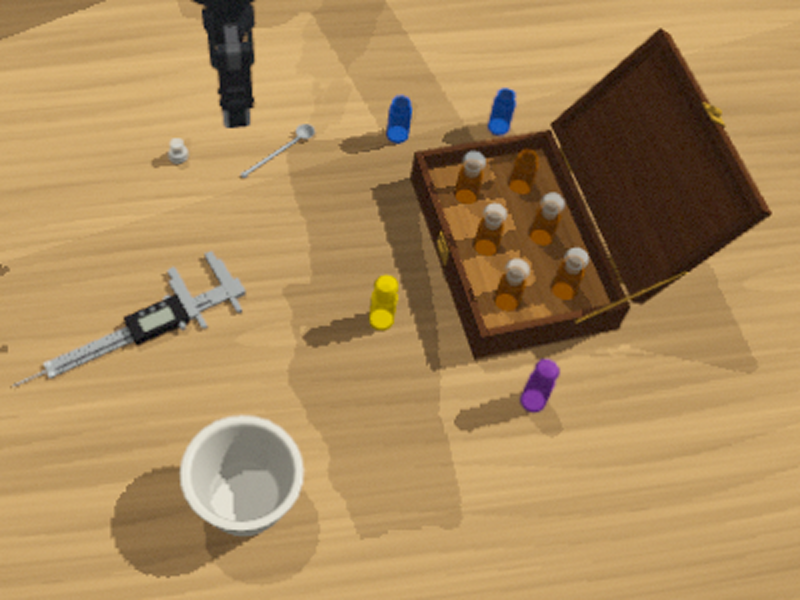

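View pics/wrist0.png

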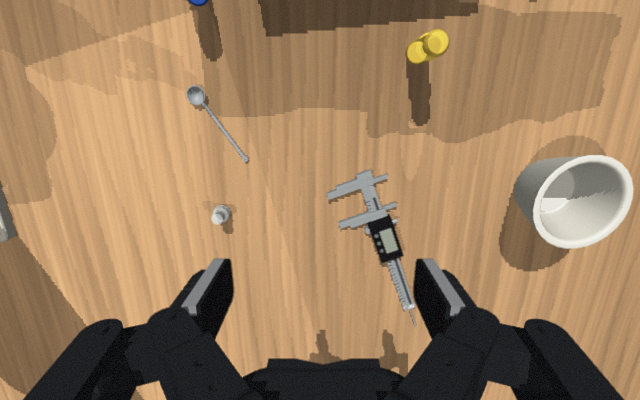

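The stopperless amber vial is at scene pixel (421,126), which is crop (523,172). The look-alikes are blue (360,102) and (411,96), yellow (352,192), purple (430,233), and the five stoppered amber vials. The caliper's long jaws point towards world -x. Next I'll look at the caliper from close up.

Request:
{"method": "step_arm", "body": {
  "rows": [
    [[-17, 18, 37], 0],
    [[-34, 37, 74], 0],
    [[-50, 55, 110], 0],
    [[-50, 55, 110], 0],
    [[-50, 55, 110], 0]
  ],
  "claw": -1
}}

```text
clock: 1.52
eef_pos: [0.555, -0.0498, 0.1947]
tool_rot: [0.707, 0.707, 0.0, -0.0]
ft_force: [0.6, 0.3, 1.3]
grip_width: 0.0854
grasp_force: 0.0
```

```bash
python3 - <<'E'
from h import *
P=bot.camera_params('wrist'); im,d=bot.camera('wrist'); np.savez('w1.npz',im=im,d=d,**{k:P[k] for k in P})
for t in ['caliper','slide_grip']:
    r=bot.trace(t,'wrist')[0]; m=r['pixels']&(d>0); vv,uu=np.nonzero(m)
    X=depth_pts(P,np.c_[uu,vv],d[m]); print(t,r['score'],len(vv),np.median(X,0),np.round(np.percentile(X[:,2],[5,25,50,75,95]),4))
    if t=='slide_grip': R=cv2.minAreaRect((X[X[:,2]>.009][:,:2]*1000).astype(np.float32)); print(R)
# top view at z=7mm, 3px/mm, x 0.49..0.66 , y -0.2..0.02 ; right=+x, up=+y
s=3000; gx,gy=np.meshgrid(np.arange(.47,.65,1/s),np.arange(.02,-.18,-1/s))
uv=proj(P,np.c_[gx.ravel(),gy.ravel(),np.full(gx.size,.007)]).astype(np.float32).reshape(*gx.shape,2)
o=cv2.remap(im,uv,None,cv2.INTER_CUBIC); save('top1',o); print(o.shape)
E
```

```text
caliper 0.67 6592 [ 0.5691103  -0.07141795  0.00703142] [0.004  0.0057 0.007  0.0135 0.0148]
slide_grip 0.67 3170 [ 0.57266147 -0.07679818  0.01356664] [0.0056 0.0078 0.0136 0.0144 0.0151]
((576.4096069335938, -86.40538024902344), (40.6888427734375, 68.52632904052734), 22.138978958129883)
(600, 541, 3)
```

View pics/top1.png

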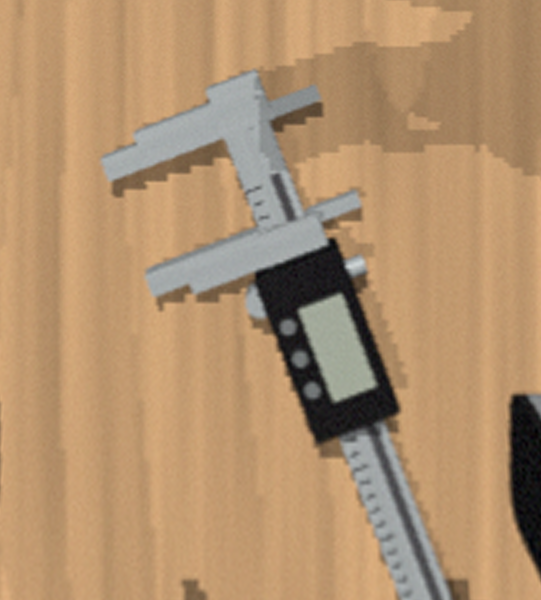

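The fixed jaw face runs from (113,181) to (228,137) and the moving face from (147,270) to (262,226). That gives a gap of about 32 mm, a caliper yaw with y≈(.937,.35), and a target spot near (0.531,-0.048). Next I'll go above the vial.

Request:
{"method": "step_arm", "body": {
  "rows": [
    [[20, -5, -40], 0],
    [[70, -18, -56], -5],
    [[120, -31, -56], -10],
    [[170, -44, -56], -15],
    [[220, -57, -56], -20],
    [[270, -70, -56], -20],
    [[310, -80, -56], -20],
    [[347, -89, -56], -20],
    [[347, -89, -56], -20],
    [[347, -89, -56], -20]
  ],
  "claw": 0
}}

```text
clock: 2.92
eef_pos: [0.4658, 0.297, 0.2508]
tool_rot: [0.573, 0.819, 0.0, 0.0]
ft_force: [0.2, 0.6, 0.2]
grip_width: 0.0429
grasp_force: 0.0
```

```bash
python3 - <<'E'
from h import *
P=bot.camera_params('wrist'); im,d=bot.camera('wrist'); np.savez('w2.npz',im=im,d=d,**{k:P[k] for k in P})
o=bot.get_obs(); print(o['eef_pos'],o['grip_width'])
im2=im.copy()
for t in ['vial_mid','full1_mid']:
  for r in bot.trace(t,'wrist')[:6]:
    m=r['pixels']&(d>0); vv,uu=np.nonzero(m)
    if len(vv)<20: continue
    X=depth_pts(P,np.c_[uu,vv],d[m]); z=np.percentile(X[:,2],97); top=X[X[:,2]>z-.006]
    print(t,round(r['score'],2),np.round(r['uv']),len(vv),'ztop',round(z,4),'c',np.round((top.min(0)+top.max(0))/2,4),np.round(np.ptp(top,axis=0),4))
save('w2',im2)
E
```

```text
[0.46600445 0.29645532 0.25065873] 0.0427722919543597
vial_mid 0.82 [322. 189.] 860 ztop 0.0647 c [0.466  0.2955 0.0624] [0.0202 0.0205 0.0069]
vial_mid 0.8 [229. 150.] 915 ztop 0.0548 c [0.3722 0.2975 0.0528] [0.0197 0.0198 0.0079]
vial_mid 0.55 [201. 255.] 1046 ztop 0.0546 c [0.37   0.1824 0.0523] [0.0202 0.0214 0.0073]
vial_mid 0.27 [393. 209.] 1116 ztop 0.0792 c [0.531  0.3028 0.0767] [0.0215 0.0211 0.0069]
full1_mid 0.69 [437. 276.] 1245 ztop 0.0788 c [0.5566 0.2804 0.1502] [0.1099 0.0855 0.1547]
```

View pics/w2.png

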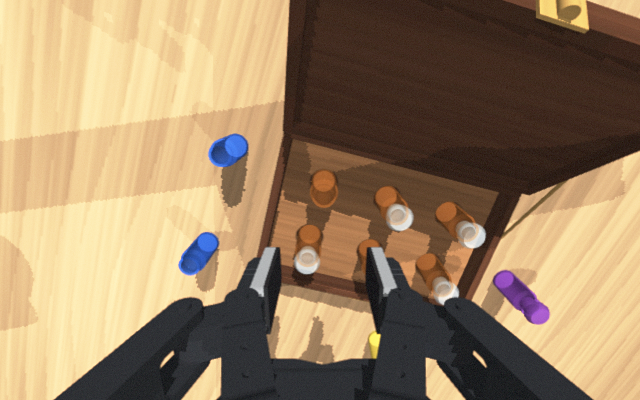

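The stopperless vial is confirmed at wrist pixel (322,189), amber with an open neck, world (0.466,0.2955). The blue ones are outside the box. I'll turn to the box's diagonal for finger room and go down.

Request:
{"method": "step_arm", "body": {
  "rows": [
    [[-1, 0, 10], 10],
    [[-1, 0, 20], 20],
    [[-1, 0, 30], 30],
    [[-1, 0, 40], 40],
    [[-1, 0, 50], 50],
    [[-1, 0, 60], 59],
    [[-1, 0, 90], 59],
    [[-1, 0, 125], 59],
    [[-1, 0, 150], 59],
    [[-1, 0, 157], 59],
    [[-1, 0, 157], 59]
  ]
}}

```text
clock: 4.45
eef_pos: [0.4667, 0.2952, 0.0936]
tool_rot: [0.903, 0.43, 0.0, 0.0]
ft_force: [0.5, 1.1, 0.5]
grip_width: 0.0429
grasp_force: 0.0
```

Request:
{"method": "step_arm", "body": {
  "rows": [
    [[0, 0, 0], 0],
    [[0, 0, 0], 0],
    [[0, 0, 0], 0],
    [[0, 0, 0], 0]
  ],
  "claw": 1
}}

```text
clock: 4.95
eef_pos: [0.4676, 0.2963, 0.0948]
tool_rot: [0.903, 0.43, 0.002, -0.0]
ft_force: [-0.9, -1.6, 6.0]
grip_width: 0.0234
grasp_force: 60.5
```

Request:
{"method": "step_arm", "body": {
  "rows": [
    [[0, 0, -10], 0],
    [[0, 0, -30], 0],
    [[0, 0, -60], 0],
    [[0, 0, -100], 0],
    [[0, 0, -110], 0]
  ]
}}

```text
clock: 5.58
eef_pos: [0.4679, 0.2968, 0.2065]
tool_rot: [0.903, 0.43, 0.003, -0.0]
ft_force: [-0.3, 0.3, -0.7]
grip_width: 0.0234
grasp_force: 58.7
```

Request:
{"method": "step_arm", "body": {
  "rows": [
    [[-23, 27, 0], -6],
    [[-57, 67, 0], -14],
    [[-91, 106, 0], -23],
    [[-125, 146, 0], -32],
    [[-159, 186, 0], -41],
    [[-194, 226, 0], -51],
    [[-216, 252, 0], -59.5],
    [[-228, 266, 0], -59.5],
    [[-228, 266, 20], -59.5],
    [[-228, 266, 40], -59.5],
    [[-228, 266, 40], -59.5],
    [[-228, 266, 40], -59.5]
  ]
}}

```text
clock: 7.08
eef_pos: [0.5298, -0.048, 0.1634]
tool_rot: [0.57, 0.822, 0.0, 0.0]
ft_force: [-0.5, -0.2, -0.6]
grip_width: 0.0232
grasp_force: 58.8
```

```bash
python3 - <<'E'
from h import *
P=bot.camera_params('wrist'); im,d=bot.camera('wrist'); np.savez('w3.npz',im=im,d=d,**{k:P[k] for k in P})
o=bot.get_obs(); e=np.array(o['eef_pos']); print(e,o['tool_rot'],o['grip_width'])
for t in ['vial_mid','slide_grip']:
  for r in bot.trace(t,'wrist')[:2]:
    m=r['pixels']&(d>0); vv,uu=np.nonzero(m)
    X=depth_pts(P,np.c_[uu,vv],d[m]); print(t,round(r['score'],2),np.round(r['uv']),len(vv),np.round(np.percentile(X,[3,50,97],axis=0),4).tolist())
s=3500; gx,gy=np.meshgrid(np.arange(.48,.65,1/s),np.arange(.02,-.145,-1/s))
uv=proj(P,np.c_[gx.ravel(),gy.ravel(),np.full(gx.size,.007)]).astype(np.float32).reshape(*gx.shape,2)
save('top3',cv2.remap(im,uv,None,cv2.INTER_CUBIC)); save('w3',im)
E
```

```text
[ 0.5300926  -0.04814768  0.16367358] [5.70035562e-01 8.21619799e-01 3.41937216e-04 4.97085958e-04] 0.023649619022941267
vial_mid 0.96 [322. 286.] 4937 [[0.5181, -0.0593, 0.0842], [0.5283, -0.0417, 0.1214], [0.5385, -0.0365, 0.1331]]
slide_grip 0.57 [360. 236.] 1493 [[0.5227, -0.0734, 0.0015], [0.5659, -0.0636, 0.0075], [0.588, -0.0472, 0.0144]]
```

View pics/w3.png

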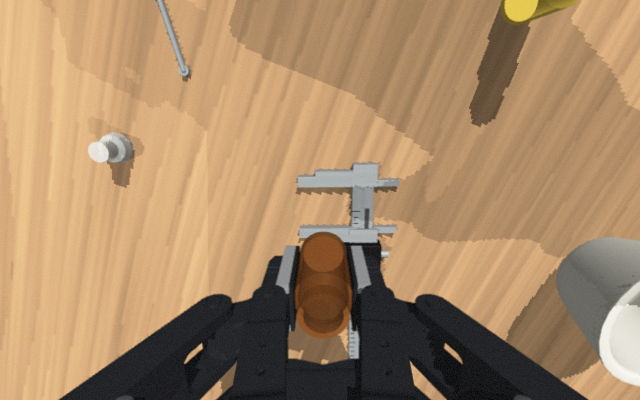

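View pics/top3.png

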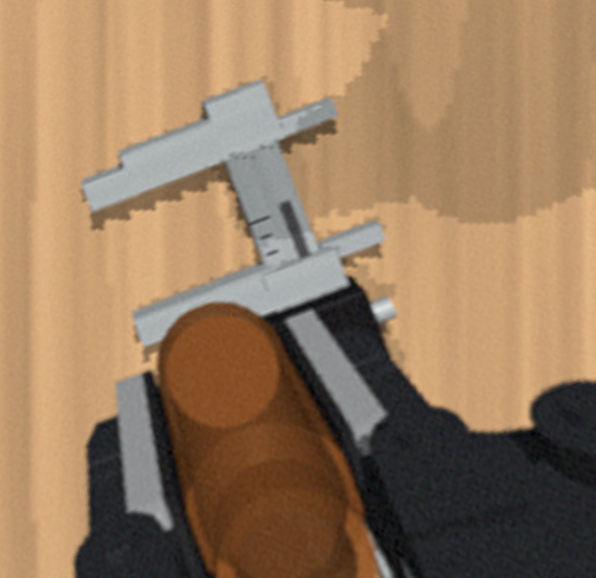

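The vial is held upright at (322,286). The fixed jaw face runs from (95,211) to (232,160) in the top view and the moving jaw tip is at (135,313), so the gap is about 31.5 mm as before. Next I'll check the vial's axis against the target.

```bash
python3 - <<'E'
from h import *
from scipy.optimize import least_squares
Z=np.load('w3.npz'); P={k:Z[k] for k in Z.files}; d=Z['d']
r=bot.trace('vial_mid','wrist')[0]; e=np.array([.5300,-.0481,.1636])
m=cv2.erode(r['pixels'].astype(np.uint8),np.ones((3,3)))>0; m&=d>0; vv,uu=np.nonzero(m)
X=depth_pts(P,np.c_[uu,vv],d[m])
for lo,hi in [(.085,.098),(.098,.11),(.11,.12)]:
    S=X[(X[:,2]>lo)&(X[:,2]<hi)]
    f=least_squares(lambda c:np.hypot(S[:,0]-c[0],S[:,1]-c[1])-.0125,e[:2],loss='soft_l1',f_scale=.0005)
    c=f.x-e[:2]; print(lo,len(S),f.x.round(4),'tool x,y off',(c@[-.35,.937]).round(4),(c@[.937,.35]).round(4))
print(X[:,2].min(),X[:,2].max())
E
```

```text
0.085 470 [ 0.5298 -0.0491] tool x,y off -0.0009 -0.0005
0.098 596 [ 0.5298 -0.049 ] tool x,y off -0.0008 -0.0005
0.11 988 [ 0.5295 -0.0484] tool x,y off -0.0001 -0.0006
0.08065307717920264 0.13401567908325898
```

Request:
{"method": "step_arm", "body": {
  "rows": [
    [[0.5, 0.5, 25], 0],
    [[0.5, 0.5, 50], 0],
    [[0.5, 0.5, 65], 0],
    [[0.5, 0.5, 72], 0],
    [[0.5, 0.5, 76], 0],
    [[0.5, 0.5, 76], 0],
    [[0.5, 0.5, 76], 0]
  ]
}}

```text
clock: 8.15
eef_pos: [0.5304, -0.048, 0.0876]
tool_rot: [0.57, 0.822, 0.0, 0.001]
ft_force: [-0.5, -0.7, 0.0]
grip_width: 0.0238
grasp_force: 58.8
```

Request:
{"method": "step_arm", "body": {
  "rows": [
    [[0, 0, 1], 0],
    [[0, 0, 2], 0],
    [[0, 0, 2.5], 0],
    [[0, 0, 2.5], 0]
  ]
}}

```text
clock: 8.65
eef_pos: [0.5299, -0.0479, 0.0848]
tool_rot: [0.57, 0.822, 0.0, 0.0]
ft_force: [-1.7, -0.1, 3.3]
grip_width: 0.0232
grasp_force: 58.9
```

Request:
{"method": "step_arm", "body": {
  "rows": [
    [[0, 0, 0], 0],
    [[0, 0, 0], 0],
    [[0, 0, 0], 0],
    [[0, 0, 0], 0]
  ],
  "claw": 0.1
}}

```text
clock: 9.15
eef_pos: [0.5298, -0.0479, 0.0843]
tool_rot: [0.57, 0.822, -0.0, -0.0]
ft_force: [0.2, -0.9, -0.3]
grip_width: 0.0384
grasp_force: 0.0
```

Request:
{"method": "step_arm", "body": {
  "rows": [
    [[0, 0, -5], 0],
    [[0, 0, -20], 0],
    [[0, 0, -45], 0],
    [[0, 0, -90], 0],
    [[0, 0, -90], 0],
    [[0, 0, -90], 0]
  ]
}}

```text
clock: 9.9
eef_pos: [0.5299, -0.0479, 0.1751]
tool_rot: [0.57, 0.822, 0.0, 0.0]
ft_force: [-0.1, -0.0, 1.0]
grip_width: 0.0385
grasp_force: 0.0
```

```bash
python3 - <<'E'
from h import *
o=bot.get_obs(); e=np.array(o['eef_pos']); print(e,o['tool_rot'],o['grip_width'],o['ft_force'])
P=bot.camera_params('wrist'); im,d=bot.camera('wrist'); np.savez('w4.npz',im=im,d=d,**{k:P[k] for k in P})
for t in ['vial_mid','slide_grip']:
  for r in bot.trace(t,'wrist')[:2]:
    m=r['pixels']&(d>0); vv,uu=np.nonzero(m)
    X=depth_pts(P,np.c_[uu,vv],d[m]); print(t,round(r['score'],2),np.round(r['uv']),len(vv),np.round(np.percentile(X,[3,50,97],axis=0),4).tolist())
s=3500; gx,gy=np.meshgrid(np.arange(.48,.65,1/s),np.arange(.02,-.145,-1/s))
uv=proj(P,np.c_[gx.ravel(),gy.ravel(),np.full(gx.size,.007)]).astype(np.float32).reshape(*gx.shape,2)
a=cv2.remap(im,uv,None,cv2.INTER_CUBIC)
i2,d2=bot.camera('side'); P2=bot.camera_params('side')
u,v=proj(P2,[[.55,-.06,.02]])[0].astype(int); print(u,v)
save('top4',a); save('side4',i2)
c=i2[max(v-80,0):v+80,max(u-110,0):u+110]; save('side4c',cv2.resize(c,None,fx=3,fy=3,interpolation=cv2.INTER_CUBIC))
E
```

```text
[ 0.52988101 -0.04788043  0.17511019] [5.69992249e-01 8.21649875e-01 2.70054677e-04 4.94999088e-04] 0.038543291531128024 [-0.14640105 -0.04740679  1.01184903]
vial_mid 0.8 [323. 213.] 1486 [[0.5177, -0.0597, 0.0077], [0.5286, -0.0436, 0.0417], [0.5386, -0.0366, 0.0546]]
slide_grip 0.71 [354. 248.] 2362 [[0.5494, -0.1186, 0.0043], [0.57, -0.0755, 0.0133], [0.5875, -0.0492, 0.0152]]
367 248
```

View pics/top4.png

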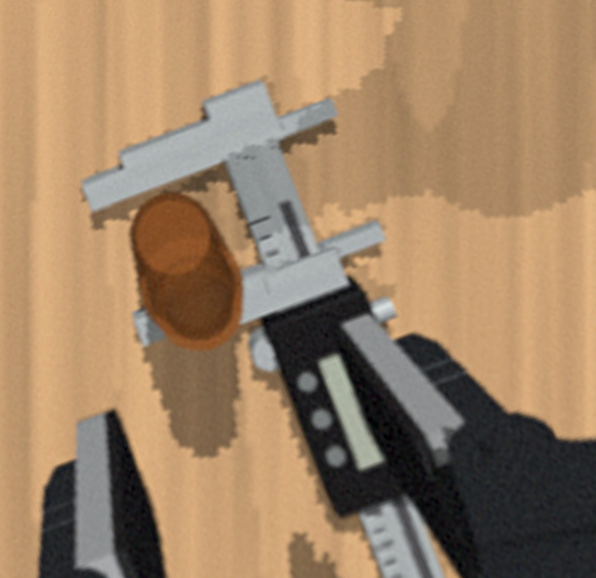

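View pics/side4c.png

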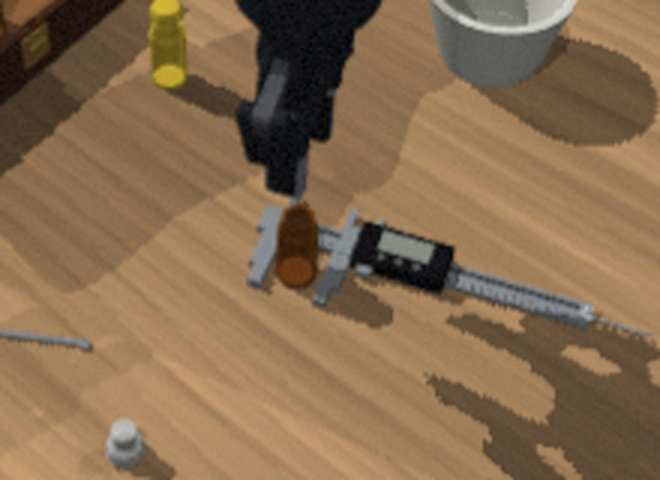

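The vial stands upright between the jaws: top view (185,270), about 3 mm free on each side. I'll go behind the slide housing's far end with shut fingers, and check the beam's height.

Request:
{"method": "step_arm", "body": {
  "rows": [
    [[-40, 11, 0], 0],
    [[-80, 23, 0], 0],
    [[-108, 31, 0], 0],
    [[-108, 31, 30], 0],
    [[-108, 31, 60], 0],
    [[-108, 31, 75], 0],
    [[-108, 31, 75], 0],
    [[-108, 31, 75], 0]
  ],
  "claw": 1
}}

```text
clock: 11.1
eef_pos: [0.5974, -0.1382, 0.1004]
tool_rot: [0.57, 0.822, 0.0, 0.001]
ft_force: [0.1, -0.7, 1.3]
grip_width: -0.0002
grasp_force: 0.0
```

```bash
python3 - <<'E'
from h import *
Z=np.load('w4.npz'); P={k:Z[k] for k in Z.files}; d=Z['d']
v,u=np.mgrid[0:400,0:640]; X=depth_pts(P,np.c_[u.ravel(),v.ravel()],d.ravel())
q=(X[:,:2]-[.5458,-.026]); a=q@[.35,-.937]; b=q@[.937,.35]
for lo in range(60,140,5):
    s=(a>lo/1e3)&(a<(lo+5)/1e3)&(b>.002)&(b<.014)&(X[:,2]<.02)
    if s.sum()>5: print(lo,s.sum(),np.percentile(X[s,2],[10,50,90]).round(4))
s=(X[:,2]>.01)&(X[:,2]<.017)&(a>.03)&(a<.13)&(b>-.01)&(b<.025); print('housing a',np.percentile(a[s],[1,99]),'b',np.percentile(b[s],[1,99]))
o=bot.get_obs(); print(o['eef_pos'],o['grip_width'])
E
```

```text
60 36 [0.0136 0.0144 0.0153]
65 43 [0.0134 0.0142 0.0151]
70 43 [0.0136 0.0144 0.0153]
75 42 [0.0135 0.0144 0.0151]
80 39 [0.0135 0.0144 0.015 ]
85 44 [0.0136 0.0143 0.015 ]
90 44 [0.0131 0.0141 0.0148]
95 53 [0.0135 0.0141 0.0148]
100 22 [0.0132 0.0139 0.0146]
105 25 [0.005  0.0057 0.0065]
110 63 [0.0046 0.0057 0.0062]
115 55 [0.0046 0.0056 0.0062]
120 61 [0.0049 0.0057 0.0064]
125 61 [0.0047 0.0055 0.0062]
130 57 [0.0049 0.0056 0.0063]
135 57 [0.0048 0.0055 0.0063]
housing a [0.04436098 0.10116993] b [-0.00798295  0.02127511]
[ 0.59744047 -0.138211    0.10038931] -0.0001529727383581009
```

The beam's top is at 5.5 mm and the housing reaches 14 mm, so tips at about 8.5 mm fit.

Request:
{"method": "step_arm", "body": {
  "rows": [
    [[0, -1, 10], 0],
    [[0, -1, 19], 0],
    [[0, -1, 19], 0],
    [[5, -1, 19], 0],
    [[8, -1, 19], 0],
    [[9.5, -1, 19], 0],
    [[11, -1, 19], 0],
    [[12, -1, 19], 0],
    [[13, -1, 19], 0],
    [[14, -1, 19], 0],
    [[14, -1, 19], 0]
  ]
}}

```text
clock: 12.48
eef_pos: [0.5909, -0.1254, 0.0804]
tool_rot: [0.57, 0.822, 0.0, -0.0]
ft_force: [0.9, -0.4, -0.5]
grip_width: -0.0003
grasp_force: 0.2
```

```bash
cat > look.py <<'E'
from h import *
import sys
o=bot.get_obs(); print(o['eef_pos'],o['ft_force'])
P=bot.camera_params('wrist'); im,d=bot.camera('wrist')
s=5000; gx,gy=np.meshgrid(np.arange(.49,.61,1/s),np.arange(.01,-.11,-1/s))
uv=proj(P,np.c_[gx.ravel(),gy.ravel(),np.full(gx.size,.007)]).astype(np.float32).reshape(*gx.shape,2)
save(sys.argv[1],cv2.remap(im,uv,None,cv2.INTER_CUBIC))
v,u=np.mgrid[0:400,0:640]; k=d.ravel()>0; X=depth_pts(P,np.c_[u.ravel(),v.ravel()],d.ravel())[k]
q=X[:,:2]-[.5458,-.026]; a=q@[.35,-.937]; b=q@[.937,.35]
s=(X[:,2]>.01)&(X[:,2]<.017)&(a>.03)&(a<.13)&(b>-.005)&(b<.02); print('housing a',np.percentile(a[s],[1,99]))
s=(X[:,2]>.005)&(X[:,2]<.009)&(b>-.04)&(b<-.036); print('jaws a',np.histogram(a[s],np.arange(-.016,.06,.002)))
E
python3 look.py top5
```

```text
[ 0.59089644 -0.12538051  0.08038353] [ 0.89316153 -0.40970141 -0.4632711 ]
housing a [0.04029321 0.09831611]
jaws a (array([ 0,  0,  0,  1, 46,  2,  0,  0,  0,  0,  0,  0,  0,  0,  0,  0,  0,
        0,  0,  0,  0,  0, 37, 45, 37, 42,  9,  0,  0,  0,  0,  0,  0,  0,
        0,  0,  0]), array([-0.016, -0.014, -0.012, -0.01 , -0.008, -0.006, -0.004, -0.002,
        0.   ,  0.002,  0.004,  0.006,  0.008,  0.01 ,  0.012,  0.014,
        0.016,  0.018,  0.02 ,  0.022,  0.024,  0.026,  0.028,  0.03 ,
        0.032,  0.034,  0.036,  0.038,  0.04 ,  0.042,  0.044,  0.046,
        0.048,  0.05 ,  0.052,  0.054,  0.056,  0.058]))
```

View pics/top5.png

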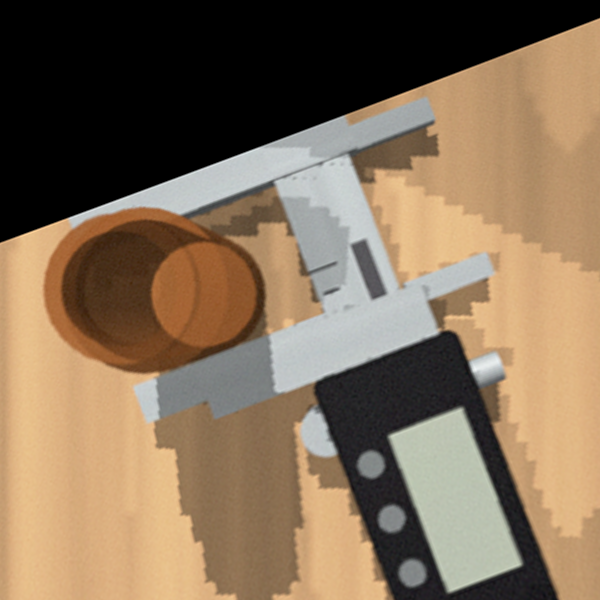

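The housing has begun to move: the gap is about 28 mm now and the vial still stands. I'll continue slowly.

Request:
{"method": "step_arm", "body": {
  "rows": [
    [[0.7, 0, 0], 0],
    [[1.4, 0, 0], 0],
    [[2, 0, 0], 0],
    [[2.5, 0, 0], 0],
    [[3, 0, 0], 0],
    [[3, 0, 0], 0],
    [[3, 0, 0], 0]
  ]
}}

```text
clock: 13.4
eef_pos: [0.5898, -0.1225, 0.0804]
tool_rot: [0.57, 0.822, 0.0, -0.0]
ft_force: [1.0, -0.4, 0.1]
grip_width: -0.0001
grasp_force: 0.2
```

Request:
{"method": "step_arm", "body": {
  "rows": [
    [[0.3, 0, 0], 0],
    [[0.6, 0, 0], 0],
    [[0.9, 0, 0], 0],
    [[1.2, 0, 0], 0],
    [[1.2, 0, 0], 0],
    [[1.2, 0, 0], 0]
  ]
}}

```text
clock: 14.15
eef_pos: [0.5895, -0.1216, 0.0804]
tool_rot: [0.57, 0.822, -0.0, 0.0]
ft_force: [0.1, -0.6, -0.8]
grip_width: -0.0002
grasp_force: 0.8
```

```bash
python3 look.py top6
```

```text
[ 0.5894914  -0.12163111  0.08042283] [ 0.1152878  -0.57306245 -0.79245797]
housing a [0.03635453 0.09432245]
jaws a (array([ 0,  0,  0,  0,  0,  0,  0,  0,  0,  0,  0,  0,  0,  0,  0,  0,  0,
        0,  0,  0, 37, 45, 40, 48,  9,  0,  0,  0,  0,  0,  0,  0,  0,  0,
        0,  0,  0]), array([-0.016, -0.014, -0.012, -0.01 , -0.008, -0.006, -0.004, -0.002,
        0.   ,  0.002,  0.004,  0.006,  0.008,  0.01 ,  0.012,  0.014,
        0.016,  0.018,  0.02 ,  0.022,  0.024,  0.026,  0.028,  0.03 ,
        0.032,  0.034,  0.036,  0.038,  0.04 ,  0.042,  0.044,  0.046,
        0.048,  0.05 ,  0.052,  0.054,  0.056,  0.058]))
```

View pics/top6.png

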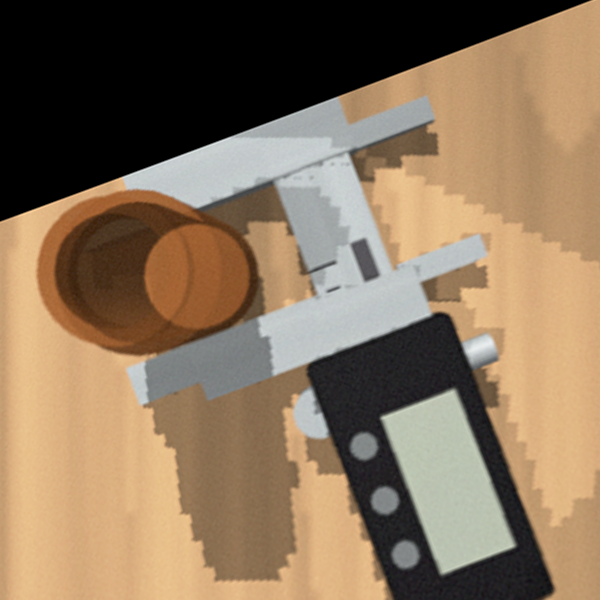

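The gap now reads about 25 mm, so it is almost closed. I'll push slightly more until the fixed jaw begins to shift, which proves contact.

Request:
{"method": "step_arm", "body": {
  "rows": [
    [[0.3, 0, 0], 0],
    [[0.6, 0, 0], 0],
    [[0.9, 0, 0], 0],
    [[1.2, 0, 0], 0],
    [[1.5, 0, 0], 0],
    [[1.5, 0, 0], 0],
    [[1.5, 0, 0], 0]
  ]
}}

```text
clock: 15.08
eef_pos: [0.5889, -0.12, 0.0804]
tool_rot: [0.57, 0.822, 0.0, -0.0]
ft_force: [1.5, -1.9, -0.5]
grip_width: 0.0003
grasp_force: 0.7
```

```bash
python3 look.py top7; python3 - <<'E'
import cv2,numpy as np
a=cv2.imread('pics/top6.png',0);b=cv2.imread('pics/top7.png',0)
def sh(r):
    y0,y1,x0,x1=r; t=a[y0:y1,x0:x1]; R=cv2.matchTemplate(b[y0-20:y1+20,x0-20:x1+20],t,cv2.TM_CCOEFF_NORMED); _,m,_,p=cv2.minMaxLoc(R); return p[0]-20,p[1]-20,round(m,3)
print('fixed',sh((105,160,350,440)),'housing',sh((380,570,330,540)),'moving',sh((235,300,400,490)),'vial',sh((215,335,140,260)))
E
```

```text
[ 0.58889096 -0.12004017  0.08042523] [ 1.53733823 -1.88867786 -0.49149158]
housing a [0.03464334 0.09265604]
jaws a (array([ 0,  0,  0,  0,  0,  0,  0,  0,  0,  0,  0,  0,  0,  0,  0,  0,  0,
        0,  0, 29, 46, 46, 37, 19,  0,  0,  0,  0,  0,  0,  0,  0,  0,  0,
        0,  0,  0]), array([-0.016, -0.014, -0.012, -0.01 , -0.008, -0.006, -0.004, -0.002,
        0.   ,  0.002,  0.004,  0.006,  0.008,  0.01 ,  0.012,  0.014,
        0.016,  0.018,  0.02 ,  0.022,  0.024,  0.026,  0.028,  0.03 ,
        0.032,  0.034,  0.036,  0.038,  0.04 ,  0.042,  0.044,  0.046,
        0.048,  0.05 ,  0.052,  0.054,  0.056,  0.058]))
fixed (-4, -8, 0.888) housing (-3, -8, 0.992) moving (-3, -9, 0.865) vial (-4, -7, 0.938)
```

The whole caliper, vial included, shifted together by about 1.7 mm at roughly 2 N, so both jaws touch the glass. I'll back off, then rise.

Request:
{"method": "step_arm", "body": {
  "rows": [
    [[-3, 0, 0], 0],
    [[-10, 0, 0], 0],
    [[-20, 0, 0], 0],
    [[-25, 0, -30], 0],
    [[-25, 0, -80], 0],
    [[-25, 0, -120], 0],
    [[-25, 0, -120], 0],
    [[-25, 0, -120], 0]
  ]
}}

```text
clock: 16.12
eef_pos: [0.5974, -0.1439, 0.1999]
tool_rot: [0.57, 0.821, -0.0, -0.0]
ft_force: [-0.2, -0.1, 0.2]
grip_width: 0.0002
grasp_force: 0.0
```

```bash
python3 look.py top8; python3 - <<'E'
from h import *
im,d=bot.camera('scene'); a=im[60:260,180:480]; save('sc8',cv2.resize(a,None,fx=2,fy=2,interpolation=cv2.INTER_CUBIC))
t=cv2.imread('pics/top8.png'); s=cv2.imread('pics/sc8.png'); t=cv2.resize(t,(380,400)); s=cv2.resize(s[:, 0:420],(420,400))
cv2.imwrite('pics/fin.png',np.hstack([t,s]))
E
```

```text
[ 0.59737813 -0.14388841  0.19994493] [-0.24515334 -0.08263695  0.15718099]
housing a [0.03452639 0.0917079 ]
jaws a (array([ 0,  0,  0, 13,  7,  1,  0,  0,  0,  0,  0,  0,  0,  0,  0,  0,  0,
        0,  0, 13, 12, 15, 15,  5,  0,  0,  0,  0,  0,  0,  0,  0,  0,  0,
        0,  0,  0]), array([-0.016, -0.014, -0.012, -0.01 , -0.008, -0.006, -0.004, -0.002,
        0.   ,  0.002,  0.004,  0.006,  0.008,  0.01 ,  0.012,  0.014,
        0.016,  0.018,  0.02 ,  0.022,  0.024,  0.026,  0.028,  0.03 ,
        0.032,  0.034,  0.036,  0.038,  0.04 ,  0.042,  0.044,  0.046,
        0.048,  0.05 ,  0.052,  0.054,  0.056,  0.058]))
```

View pics/fin.png

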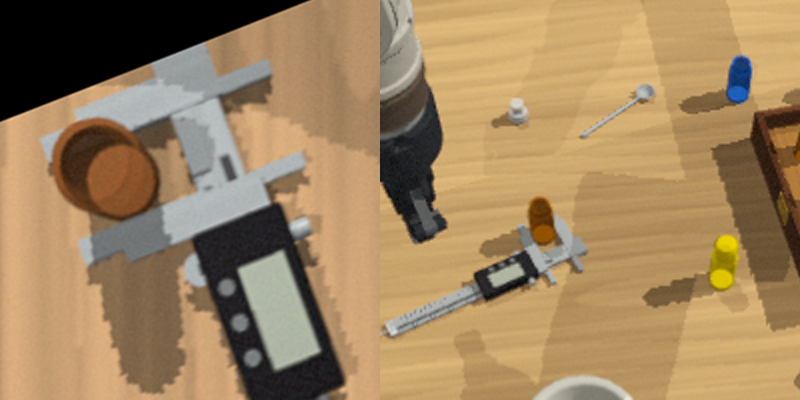

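The vial stands upright at (105,165) on the left and (541,220) on the right, held between the closed jaws. The caliper is flat, the robot is clear, and nothing else has moved.

```bash
python3 -c "
from workcell import bot
print(bot.job_done())"
```

```text
the job is handed in; nothing more can be done
None
```

The stopperless vial now stands upright in the caliper's closed jaws with the caliper flat on the counter and the robot clear; the whole caliper slid about 2 mm as the jaws closed, and I saw nothing else disturbed.

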